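# Empty the fittings tray into the parts bin

### The job

The blue parts bin is needed for the screen-clamp fittings, but somebody left the ink jar with the yellow lid in it: first lift that jar out and stand it upright on the worktable, clear of the bin. Then take the aluminium tray by its black grip plate, carry it level to the bin, hold its open lip low over the bin and tip it so that all four fittings (two black knobs, two red clamp blocks) slide off into the bin. Finally set the empty tray back down flat in the middle of its black mat, lined up with it, and let go; leave the sheet blanks, the white jar and the pin case standing where they are.

Things in the scene. Friction and masses are not known exactly. Their poses are not given: they have to be found in the camera images.
- bin: blue open square parts bin fixed to the table, 150 x 150 mm outside, rim 50 mm above the table, walls 4 mm, inner floor 4 mm up; origin at the centre of its underside, x and y square to its walls, paper label on its -x (near) side. Beside its +y, -y and +x sides stand, in changing order, two tall blocks of blanks and the low white jar; the low pin case lies at -x
- jar_mid (a point): ink jar, black with yellow screw lid, 60 mm in diameter (62 at the lid) and 70 mm tall, 0.3 kg, standing at the start in the bin on its inner floor (so its top is 74 mm above the table, 24 mm above the rim); this point is at its centre, 35 mm above its underside, z up along its axis
- tray_grip (a point): grip point of the aluminium tray, on its upright black grip plate (12 mm thick along x, 70 mm wide along y, top 72 mm above the tray's underside), 52 mm above the tray's underside and 50 mm behind its middle; x points towards the open lip, z up. Close the fingers along x on the plate's two faces. Tray 0.32 kg plus 0.13 kg of fittings, balanced near the plate
- tray_lip (a point): middle of the tray's open front edge (lip), on the floor's upper face, 3 mm above the tray's underside and 85 mm in front of its middle, 135 mm in front of the grip plate; axes as tray_grip. The tray is 173 x 104 mm, floor 3 mm thick, side and back walls 20 to 23 mm high, no wall at the lip
- tray_mid (a point): the middle of the tray's underside; axes as tray_grip. At the start the tray lies on the mat with the four fittings in it
- mat: thin black rubber mat fixed on the table, 240 x 160 mm, 2 mm thick; origin at the centre of its underside, x along its 240 mm length; the tray's lip starts at its +x end
- knob_a_mid (a point): black round clamp knob with brass cap, 31 mm in diameter, 16 mm tall, 30 g; this point is at its centre, half-way up. Starts flat on the tray's floor in front of the grip plate; slides on the tray once that is tilted 21 to 30 degrees
- knob_b_mid (a point): second black clamp knob, same as knob_a; this point is at its centre, half-way up. Starts flat on the tray's floor in front of the grip plate; slides on the tray once that is tilted 21 to 30 degrees
- block_a_mid (a point): red clamp block, 30 x 24 mm, 16 mm tall, 35 g; this point is at its centre, half-way up. Starts flat on the tray's floor in front of the grip plate; slides on the tray once that is tilted 21 to 30 degrees
- block_b_mid (a point): second red clamp block, same as block_a; this point is at its centre, half-way up. Starts flat on the tray's floor in front of the grip plate; slides on the tray once that is tilted 21 to 30 degrees
- bundle_a: bystander: a block of clear plastic sheet blanks standing on edge, about 132 x 65 mm and 151 mm tall, one solid loose body (0.9 kg); origin at the centre of its underside, x along the 132 mm, y along the 65 mm, z up. It stands close to the left, right or far side of the bin.
- bundle_b: bystander: a block of clear plastic sheet blanks standing on edge, about 132 x 65 mm and 151 mm tall, one solid loose body (0.9 kg); origin at the centre of its underside, x along the 132 mm, y along the 65 mm, z up. It stands close to the left, right or far side of the bin.
- white_jar: bystander: white ink jar, 58 mm in diameter, 62 mm tall; origin at the centre of its underside. It stands at the one of the bin's left, right and far sides that has no block of blanks
- case: bystander: flat grey pin case, 82 x 110 mm, 29 mm tall, closed, lying near the bin's -x side; origin at the centre of its underside, y along the 110 mm

How it is judged:
By the outcome, as a careful person would: the job done as asked, in the order asked, and still so for the second after the job is handed in, with the robot touching nothing.
It also fails if it takes over 70 s, if anything falls off the work surface, if the arm or the gripper's body presses on something with over 40 N, if the wrist force passes 120 N, or if a joint passes its speed limit or range.

### The arm

A 6-joint arm with a two-finger parallel gripper is mounted at the origin on a cart in front of the work surface, level with it; the furniture and walls round the work are solid. World frame = base frame: x ahead of the robot, y to its left, z up, the work surface at z = 0. Lengths are in mm, angles in rad, forces in N, time in s.
With the tool pointing down it reaches from about 375 to 900 mm from the base axis. Payload 3.1 kg.
Tool frame: the origin (TCP) lies between the finger pads; the fingertips stand 17 mm ahead of it and the grasp point (between the pads) lies 2 mm behind it; z points along the fingers, x is the direction in which the jaws open and shut, and the axes are right-handed (so a half turn about z gives the same grasp; the last joint's range is limited). The gripper opens to 85 mm and grips with 20 to 120 N. Pads are 22 mm wide; open, the fingers measure 114 mm over their backs; the gripper's body (76 mm by 85 mm) begins 54 mm behind the grasp point. The pads swing forward as they close: fully open they stand 13 mm farther back than shut.
Start: joints at [-1.433, 0.527, 1.433, -0, 1.181, -0.178], TCP at [194.133, -594.062, 248.31] pointing down, gripper open.
Joint ranges: [-3.08, 3.08], [-0.75, 2.2], [0.22, 2.44], [-1.43, 4.57], [0, 2.65], [-2.85, 2.85]. Speed limits (rad/s): [2.79, 2.79, 3.14, 3.14, 3.14, 3.14].

### API

Orientations are given as a unit quaternion [x, y, z, w].
In Python, from rig import env gives the robot as it stands.
- The arm moves only by the shell command python3 -m handwheel 'ROWS' [FORCE]. ROWS is JSON, a list of rows, each a list of 7 numbers: the turn, a rotation vector about the tool's x, y, z in rad, then the shift along the tool's x, y, z in m, then the closure in counts, from 0 (fully open) to 255 (shut). A call has 1 to 10 rows; each row is the pose to reach, as a shift and turn from the pose commanded when the call began, along the tool's axes at that moment; what a row does not reach only later rows make up. A row lasts 1/10 s, in which the tool goes at most 50 mm and 8.59 degrees, less where a joint would pass 70% of its speed; a pose out of reach is approached as far as the arm can. A call with a gripper value outside its range is refused whole. The fingers move at their own pace and stop on an object; FORCE is the grip in N (left out, the last holds). Time passes only in rows, so rows that repeat a pose let the fingers close. It gives the time, the measured TCP pose, the force and the opening at its end, in the units of the state.
- env.state(): the state, without advancing time (a new reading comes with each control period).
- env.get_image(name): name is "scene" or "top" or "wrist"; returns (picture, depth): 400x640x3 uint8, red, green, blue; 400x640 float32, mm along the optical axis (not along the pixel's ray), 0 where there is no reading.
- env.calibration(name): a dict with "fx", "fy", "cx", "cy" (pixels), "R" (3x3) and "t" (3): a world point X has camera coordinates R X + t. Camera axes: x right, y down, z forward; pixel columns grow to the right and rows downward; lengths in mm; the calibration is good to about 2 mm. A picture is of the moment at which its call begins: read the wrist's pose just before it. calibration takes no time and is no camera call; for the wrist camera it gives the pose at the moment of the call.
- env.sign_off(): hands the job in, once; it reports no verdict.
The state is a dict: "time": time; "joint_pos": joint angles; "qvel": joint speeds; "tau": joint torques, N m; "tool_pos": TCP position; "tool_rot": TCP orientation; "force": force on the tool from outside, world axes, zero at the start; "moment": the same for the moment, N m; "opening": finger opening in mm.
Only numpy, scipy, OpenCV 4.12 (cv2) and the standard library are available. Lean on these libraries where they do the work, as an engineer would, in place of code of your own. Each camera call takes 0.05 s, during which the arm holds its last target.

## Working session

There is one attempt and no reset: what is moved stays moved. The work goes in short steps, Python scripts to look and compute and a shell command to move; the robot and the scene stay as the last step left them, time stands still between calls to the robot, and variables do not carry over. Pictures are saved under pics/ and viewed, and the job is handed in when it is done.

```bash
ls; mkdir -p pics; python3 - <<'E'
from rig import env
import cv2
print(env.state())
for n in ["scene","top"]:
    im,d=env.get_image(n); cv2.imwrite(f"pics/{n}0.png",im[:,:,::-1]); import numpy as np; np.save(f"pics/{n}0.npy",d)
    print(n,env.calibration(n))
E
```

```text
pics
{'time': 0.0, 'joint_pos': array([-1.43350481e+00,  5.28445290e-01,  1.43388634e+00, -2.78667244e-05,
        1.18138096e+00, -1.78533014e-01]), 'qvel': array([ 0.00010237, -0.00040468, -0.00084267,  0.00058467,  0.00251354,
       -0.00065955]), 'tau': array([-8.07908782e-04, -4.42354739e+01, -1.78027493e+01, -1.55436037e-04,
        8.48536205e-03,  1.63600026e-05]), 'tool_pos': array([ 194.03388876, -593.41615587,  247.3514715 ]), 'tool_rot': array([ 8.09508780e-01, -5.87106814e-01, -7.43191284e-04, -7.55882276e-04]), 'force': array([ 0.4014912 ,  0.20134104, -1.22497895]), 'moment': array([-0.04456811,  0.03439181,  0.00843952]), 'opening': 85.68874492071663}
scene {'fx': 438.3563870880222, 'fy': 438.3563870880222, 'cx': 318.32035022911356, 'cy': 195.413588922213, 'R': array([[-0.51775244, -0.85552728,  0.00233989],
       [-0.48014193,  0.28830893, -0.82845742],
       [ 0.70809331, -0.43005933, -0.56004717]]), 't': array([248.79419825, 347.13026628, 813.36163707])}
top {'fx': 422.30071392739677, 'fy': 422.30071392739677, 'cx': 316.76850862223665, 'cy': 202.76709336394669, 'R': array([[ 1.38187146e-02, -9.99904325e-01,  6.20285755e-04],
       [-9.83394976e-01, -1.37028125e-02, -1.80960088e-01],
       [ 1.80951274e-01,  1.89064991e-03, -9.83490245e-01]]), 't': array([-39.7846449 , 534.17909317, 976.18759604])}
```

View pics/scene0.png

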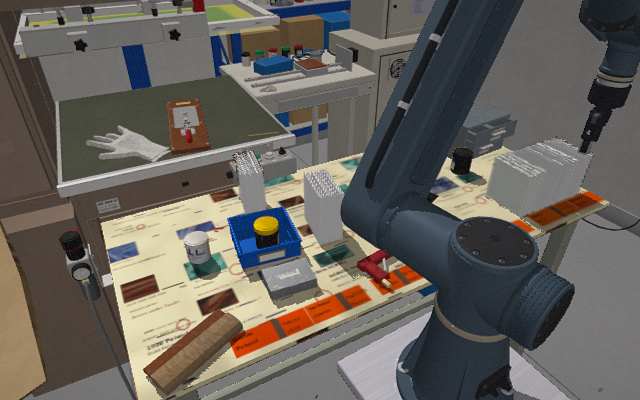

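View pics/top0.png

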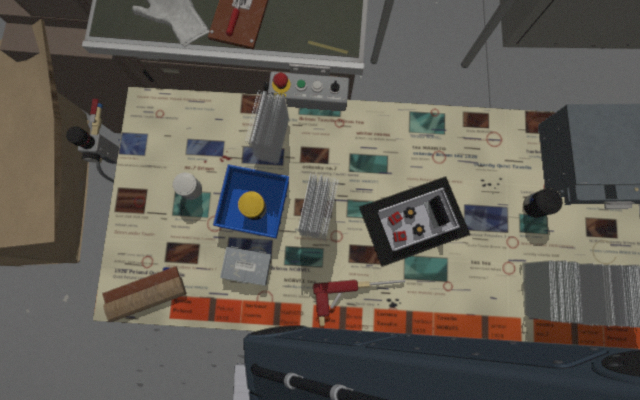

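The top view shows the bin at about (251,203) with the yellow jar at (251,205). Blocks of blanks stand at its far side (268,125) and right side (318,207), the white jar is at left (185,185) and the case is near (247,266). The tray lies on its mat at (416,222), with the plate at about (440,209) and the lip facing the bin. Next I measure the poses.

```bash
cat > h.py <<'E'
import numpy as np, cv2
from rig import env
def cloud(n,im=None,d=None):
    c=env.calibration(n)
    if d is None: im,d=env.get_image(n)
    v,u=np.mgrid[0:400,0:640]
    P=np.stack([(u-c['cx'])/c['fx']*d,(v-c['cy'])/c['fy']*d,d],-1)
    X=(P-c['t'])@c['R']
    X[d<=0]=np.nan
    return im,X
def rect(p):
    r=cv2.minAreaRect(p[:,:2].astype(np.float32)); return [np.round(x,1) for x in r]
E
python3 - <<'E'
from h import *
im=cv2.imread('pics/top0.png')[:,:,::-1]; d=np.load('pics/top0.npy')
_,X=cloud('top',im,d)
hsv=cv2.cvtColor(np.ascontiguousarray(im),cv2.COLOR_RGB2HSV)
H,S,V=[hsv[...,i].astype(int) for i in range(3)]
Z=X[...,2]
v,u=np.mgrid[0:400,0:640]
def box(a,b,c,e): return (u>=a)&(u<b)&(v>=c)&(v<e)
def cc(m):
    n,l,s,_=cv2.connectedComponentsWithStats(m.astype(np.uint8)); k=1+np.argmax(s[1:,4]); return l==k
def rep(n,m):
    p=X[m]; print(n,len(p),'med',np.nanmedian(p,0).round(1),'rect',rect(p[~np.isnan(p[:,0])]))
print('table z',np.nanmedian(Z[box(330,360,120,160)]))
rep('binrim',box(205,300,155,245)&(H>100)&(H<125)&(S>120)&(abs(Z-50)<6))
rep('yellow',box(230,275,185,225)&(H>18)&(H<35)&(S>120)&(abs(Z-74)<8))
rep('white',cc(box(165,205,165,205)&(abs(Z-62)<6)))
rep('case',cc(box(210,285,240,295)&(abs(Z-29)<6)))
rep('bA',cc(box(235,300,80,170)&(Z>135)&(Z<165)))
rep('bB',cc(box(290,350,165,250)&(Z>135)&(Z<165)))
m=cc(box(355,480,170,275)&(V<60)&(abs(Z)<15)); 
rep('mat',m); print(cv2.minAreaRect(np.argwhere(m)[:,::-1].astype(np.float32)))
rep('plate',cc(box(420,470,185,235)&(Z>60)&(Z<85)))
rep('traytop',box(375,465,180,260)&(Z>15)&(Z<85))
r=box(380,435,200,250)
rep('knobs+blocks',r&(Z>12)&(Z<30))
rep('red',r&((H<8)|(H>172))&(S>130)&(Z>10))
i2=cv2.resize(np.ascontiguousarray(im[160:290,340:490,::-1]),None,fx=5,fy=5,interpolation=cv2.INTER_CUBIC)
cv2.imwrite('pics/tray0.png',i2)
i2=cv2.resize(np.ascontiguousarray(im[80:300,160:360,::-1]),None,fx=2.7,fy=2.7,interpolation=cv2.INTER_CUBIC)
cv2.imwrite('pics/bin0.png',i2)
E
```

```text
table z -0.6185319159287916
binrim 605 med [523.3 117.8  48.6] rect [array([538.1, 127.2]), array([153.8, 153.9]), np.float64(79.4)]
yellow 492 med [525.  123.4  73.5] rect [array([525.7, 123.7]), array([58.3, 56.6]), np.float64(46.3)]
white 449 med [574.9 288.5  61.6] rect [array([575.3, 289.1]), array([56.8, 56.1]), np.float64(70.7)]
case 1465 med [382.8 139.3  28.5] rect [array([382.9, 139.2]), array([110.7,  81.6]), np.float64(81.3)]
bA 1229 med [709.4  85.6 144.7] rect [array([712.3,  88.6]), array([ 62. , 130.5]), np.float64(78.6)]
bB 340 med [515.6 -33.6 146.2] rect [array([516. , -33.4]), array([ 21.5, 130.2]), np.float64(78.4)]
mat 2895 med [ 473.4 -235.9    1.9] rect [array([ 492.8, -253.8]), array([158.3, 297.1]), np.float64(19.9)]
((404.97003173828125, 223.9960174560547), (63.216217041015625, 117.89190673828125), 71.07535552978516)
plate 183 med [ 519.4 -327.7   72.6] rect [array([ 521.2, -328.8]), array([69.7, 13.6]), np.float64(20.2)]
traytop 1159 med [ 507.9 -292.1   23.3] rect [array([ 504.6, -284. ]), array([106.5, 173.3]), np.float64(20.5)]
knobs+blocks 645 med [ 492.3 -250.3   21.6] rect [array([ 496.7, -263.9]), array([106.1, 129.8]), np.float64(20.3)]
red 126 med [ 479.6 -231.2   21.1] rect [array([ 483.2, -231.4]), array([71.1, 29.2]), np.float64(13.0)]
```

```bash
ls -la pics; python3 -c "import cv2;print(cv2.imread('pics/tray0.png').shape)"
```

```text
total 3728
drwxr-xr-x 2 agent agent    4096 Dec  6 19:10 .
drwxr-xr-x 3 agent agent    4096 Dec  6 19:09 ..
-rw-r--r-- 1 agent agent  399381 Dec  6 19:10 bin0.png
-rw-r--r-- 1 agent agent 1024128 Dec  6 19:09 scene0.npy
-rw-r--r-- 1 agent agent  458458 Dec  6 19:09 scene0.png
-rw-r--r-- 1 agent agent 1024128 Dec  6 19:09 top0.npy
-rw-r--r-- 1 agent agent  414670 Dec  6 19:09 top0.png
-rw-r--r-- 1 agent agent  472087 Dec  6 19:10 tray0.png
(650, 750, 3)
```

View zooms.

View pics/tray0.png

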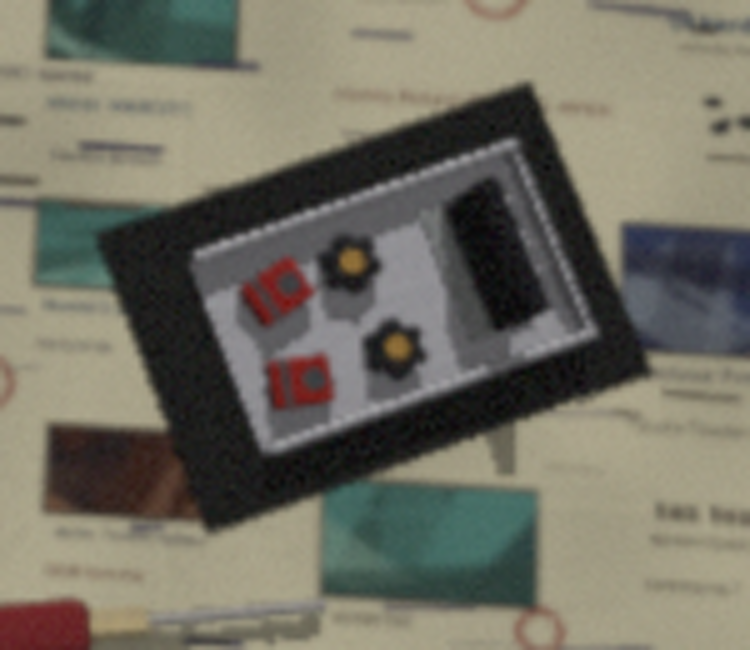

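View pics/bin0.png

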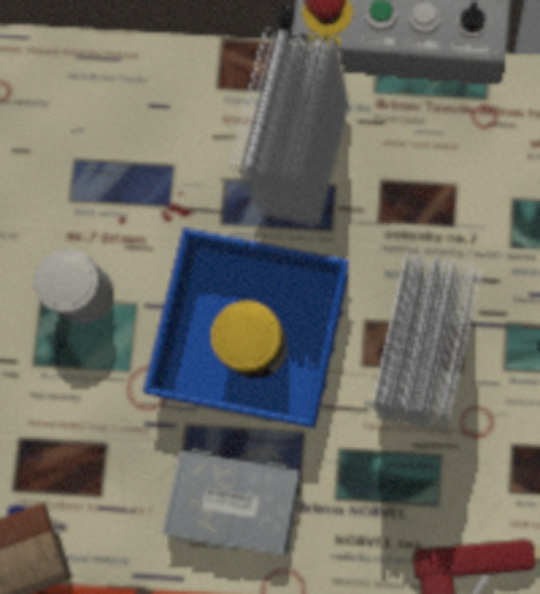

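The mat's corners show in the zoomed crop at about (100,235), (530,85), (650,372) and (210,530), with the tray roughly central. I project these corners to get the mat pose.

```bash
cat >> h.py <<'E'
def pix2z(n,px,z):
    c=env.calibration(n); px=np.atleast_2d(px).astype(float)
    r=np.c_[(px[:,0]-c['cx'])/c['fx'],(px[:,1]-c['cy'])/c['fy'],np.ones(len(px))]@c['R']
    o=-np.asarray(c['t'])@c['R']
    return o+r*((z-o[2])/r[:,2])[:,None]
def matpose(im):
    hsv=cv2.cvtColor(np.ascontiguousarray(im),cv2.COLOR_RGB2HSV)
    m=np.zeros((400,640),np.uint8); m[165:280,345:485]=(hsv[165:280,345:485,2]<50)
    n,l,s,_=cv2.connectedComponentsWithStats(m); k=1+np.argmax(s[1:,4])
    ct,_=cv2.findContours((l==k).astype(np.uint8),cv2.RETR_EXTERNAL,cv2.CHAIN_APPROX_NONE)
    P=pix2z('top',ct[0][:,0,:],2.)
    return cv2.minAreaRect(P[:,:2].astype(np.float32))
E
python3 - <<'E'
from h import *
im=cv2.imread('pics/top0.png')[:,:,::-1]
print(matpose(im))
c=np.array([[100,235],[530,85],[650,372],[210,530]])/5+[340,160]
P=pix2z('top',c,2); print(P.round(1),P.mean(0))
for a,b in [(0,1),(3,2),(0,3),(1,2)]: dd=P[b]-P[a]; print(np.linalg.norm(dd),np.degrees(np.arctan2(dd[1],dd[0])))
# tray wall-top corners z~23
t=np.array([[192,258],[517,142],[597,330],[268,452]])/5+[340,160]
Q=pix2z('top',t,[23]); 
print(Q.round(1),Q.mean(0))
for a,b in [(0,1),(3,2),(0,3),(1,2)]: dd=Q[b]-Q[a]; print(np.linalg.norm(dd),np.degrees(np.arctan2(dd[1],dd[0])))
d=np.load('pics/top0.npy'); _,X=cloud('top',im,d)
hsv=cv2.cvtColor(np.ascontiguousarray(im),cv2.COLOR_RGB2HSV)
m=(hsv[...,0]>100)&(hsv[...,0]<125)&(hsv[...,1]>120); Z=X[...,2]
k=np.zeros_like(m);k[155:245,205:300]=1
p=X[m&k&(Z>42)&(Z<56)]; print(np.nanmedian(p,0)); 
E
```

```text
((501.2355041503906, -277.041748046875), (157.86944580078125, 240.6975555419922), 19.855998992919922)
[[ 533.9 -142.     2. ]
 [ 615.2 -363.3    2. ]
 [ 468.  -417.3    2. ]
 [ 386.6 -195.7    2. ]] [ 500.94345107 -279.57628866    2.        ]
235.75215637032707 -69.8254220575904
236.08691124740454 -69.82522718880433
156.75136451861397 -159.9737214216999
156.7500525607574 -159.85136182761582
[[ 519.3 -185.4   23. ]
 [ 580.4 -349.    23. ]
 [ 486.1 -384.6   23. ]
 [ 423.9 -221.3   23. ]] [ 502.433434  -285.0943369   23.       ]
174.63364681410997 -69.5021137656213
174.75124430993372 -69.15899138485429
101.87131491831548 -159.3888461066446
100.82509887272006 -159.3226242684267
[526.97171424 120.17144649  48.5766836 ]
```

```bash
cat >> h.py <<'E'
from scipy.spatial.transform import Rotation as Ro
def target(xyz,yaw,tilt=0.):
    # tool down, tool x at yaw(deg); tilt = lip-down (tool x dips) deg
    R=Ro.from_euler('z',yaw,degrees=True)*Ro.from_euler('y',tilt,degrees=True)*Ro.from_euler('x',180,degrees=True)
    return np.array(xyz,float),R
def go(xyz,yaw,tilt=0.):
    s=env.state(); p=np.array(s['tool_pos']);R=Ro.from_quat(s['tool_rot'])
    q,Q=target(xyz,yaw,tilt)
    rv=(R.inv()*Q).as_rotvec()
    print('t',round(s['time'],2),'pos',p.round(1),'yaw',np.degrees(np.arctan2(*R.as_matrix()[[1,0],0])).round(2),'tilt',np.degrees(np.arcsin(-R.as_matrix()[2,0])).round(2),'f',s['force'].round(1),'open',round(s['opening'],1),'j',s['joint_pos'].round(2))
    print('rot',rv.round(3),np.degrees(np.linalg.norm(rv)).round(1),'shift m',(R.inv().apply(q-p)/1000).round(4),np.linalg.norm(q-p).round(0))
E
python3 - <<'E'
from h import *
go((400,-150,250),0)
go((525.7,123.7,200),79.4)
E
```

```text
t 0.1 pos [ 194.1 -593.5  247.4] yaw -71.91 tilt 0.11 f [-0.1  0.3  0.3] open 85.5 j [-1.43  0.53  1.43  0.    1.18 -0.18]
rot [-2.000e-03  1.000e-03 -1.255e+00] 71.9 shift m [-0.3576 -0.3335 -0.0018] 489.0
t 0.1 pos [ 194.1 -593.5  247.4] yaw -71.91 tilt 0.11 f [-0.1  0.3  0.3] open 85.5 j [-1.43  0.53  1.43  0.    1.18 -0.18]
rot [-0.003  0.    -2.641] 151.3 shift m [-0.5786 -0.5379  0.0487] 792.0
```

```bash
T='x'; python3 -m handwheel '[[0,0,-1.255,-0.358,-0.333,-0.01,0],[0,0,-1.255,-0.358,-0.333,-0.01,0],[0,0,-1.255,-0.358,-0.333,-0.01,0],[0,0,-1.255,-0.358,-0.333,-0.01,0],[0,0,-1.255,-0.358,-0.333,-0.01,0],[0,0,-1.255,-0.358,-0.333,-0.01,0],[0,0,-1.255,-0.358,-0.333,-0.01,0],[0,0,-1.255,-0.358,-0.333,-0.01,0],[0,0,-1.255,-0.358,-0.333,-0.01,0],[0,0,-1.255,-0.358,-0.333,-0.01,0]]'
python3 - <<'E'
from h import *
go((525.7,123.7,200),79.4)
E
```

```text
time: 1.1
tool_pos: [399.6, -147.6, 258.2]
tool_rot: [1.0, 0.001, -0.0, -0.0]
force: [0.4, -0.2, -0.1]
opening: 85.4
t 1.1 pos [ 399.6 -147.6  258.2] yaw 0.11 tilt 0.02 f [ 0.4 -0.2 -0.1] open 85.4 j [-0.62  0.24  1.89  0.    1.   -0.62]
rot [-1.000e-03 -0.000e+00 -1.384e+00] 79.3 shift m [ 0.1266 -0.271   0.0584] 305.0
```

```bash
python3 -m handwheel '[[0,0,-1.384,0.127,-0.271,0.058,0],[0,0,-1.384,0.127,-0.271,0.058,0],[0,0,-1.384,0.127,-0.271,0.058,0],[0,0,-1.384,0.127,-0.271,0.058,0],[0,0,-1.384,0.127,-0.271,0.058,0],[0,0,-1.384,0.127,-0.271,0.058,0],[0,0,-1.384,0.127,-0.271,0.058,0],[0,0,-1.384,0.127,-0.271,0.058,0],[0,0,-1.384,0.127,-0.271,0.058,0],[0,0,-1.384,0.127,-0.271,0.058,0]]'
python3 - <<'E'
from h import *
go((525.7,123.7,50),79.4)
c=env.calibration('wrist')
im,X=cloud('wrist'); cv2.imwrite('pics/w1.png',im[:,:,::-1])
hsv=cv2.cvtColor(im,cv2.COLOR_RGB2HSV)
H,S,Z=hsv[...,0].astype(int),hsv[...,1],X[...,2]
m=(H>18)&(H<35)&(S>120)&(abs(Z-74)<8); p=X[m]; print('yel',len(p),np.nanmedian(p,0),rect(p))
m=(H>100)&(H<125)&(S>120)&(abs(Z-50)<6); p=X[m]; print('rim',len(p),rect(p))
E
```

```text
time: 2.1
tool_pos: [526.1, 121.1, 199.8]
tool_rot: [0.769, 0.64, -0.0, -0.0]
force: [-0.3, 0.5, -0.4]
opening: 85.3
t 2.1 pos [526.1 121.1 199.8] yaw 79.54 tilt 0.01 f [-0.3  0.5 -0.4] open 85.3 j [ 0.02  0.48  1.7  -0.    0.97 -1.37]
rot [-0.001  0.     0.002] 0.2 shift m [ 0.0025 -0.0007  0.1498] 150.0
yel 5183 [524.7490501  126.79604406  73.23786615] [array([526. , 126.7]), array([60.2, 60.8]), np.float64(86.9)]
rim 6323 [array([539.5, 130.1]), array([155.1, 155.8]), np.float64(79.6)]
```

View pics/w1.png

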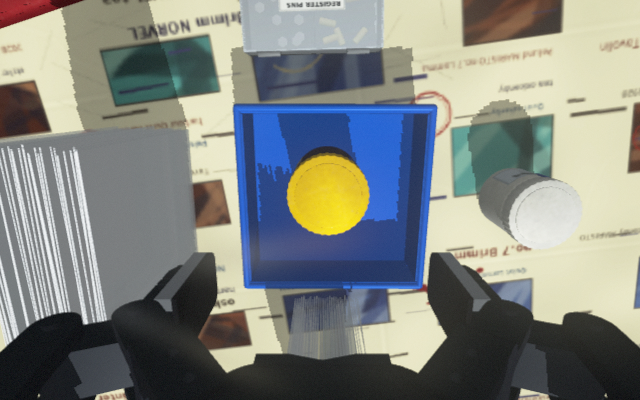

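The wrist view shows the jar lid at (329,194), centred between the jaws and well clear of the bin walls (235–435). I descend and close.

```bash
python3 -m handwheel '[[0,0,0,0.004,-0.001,0.03,0],[0,0,0,0.005,-0.001,0.07,0],[0,0,0,0.005,-0.001,0.11,0],[0,0,0,0.005,-0.001,0.135,0],[0,0,0,0.005,-0.001,0.15,0],[0,0,0,0.005,-0.001,0.15,0],[0,0,0,0.005,-0.001,0.15,255],[0,0,0,0.005,-0.001,0.15,255],[0,0,0,0.005,-0.001,0.15,255],[0,0,0,0.005,-0.001,0.15,255]]' 50
```

```text
time: 3.15
tool_pos: [527.3, 125.8, 51.5]
tool_rot: [0.77, 0.638, 0.001, 0.001]
force: [-0.2, -0.0, 3.7]
opening: 59.5
```

```bash
python3 -m handwheel '[[0,0,0,0,0,-0.005,255],[0,0,0,0,0,-0.02,255],[0,0,0,0,0,-0.05,255],[0,0,0,0,0,-0.09,255],[0,0,0,0,0,-0.13,255],[0,0,0,0,0,-0.165,255],[0,0,0,0,0,-0.185,255],[0,0,0,0,0,-0.19,255]]'
python3 - <<'E'
from h import *
go((645,-125,240),79.4)
E
```

```text
time: 3.95
tool_pos: [527.3, 125.9, 243.1]
tool_rot: [0.77, 0.638, 0.002, 0.002]
force: [-0.4, 0.2, -4.1]
opening: 59.2
t 3.95 pos [527.3 125.9 243.1] yaw 79.31 tilt -0.06 f [-0.4  0.2 -4.1] open 59.2 j [ 0.03  0.42  1.65  0.    1.07 -1.36]
rot [ 0.005 -0.001 -0.002] 0.3 shift m [-0.2247  0.1622  0.0036] 277.0
```

```bash
python3 - <<'E'
from h import *
im=cv2.imread('pics/top0.png')[:,:,::-1]; d=np.load('pics/top0.npy'); _,X=cloud('top',im,d)
m=(abs(X[...,0]-645)<80)&(abs(X[...,1]+125)<80); print(m.sum(),np.nanmin(X[m],0),np.nanmax(X[m],0))
E
python3 -m handwheel '[[0,0,0,-0.012,0.009,0,255],[0,0,0,-0.045,0.032,0,255],[0,0,0,-0.08,0.058,0,255],[0,0,0,-0.115,0.083,0,255],[0,0,0,-0.15,0.108,0,255],[0,0,0,-0.185,0.134,0,255],[0,0,0,-0.21,0.152,0,255],[0,0,0,-0.222,0.16,0,255],[0,0,0,-0.225,0.162,0,255],[0,0,0,-0.225,0.162,0,255]]'
```

```text
3553 [ 565.01722161 -204.99802991   -7.57976585] [724.96616727 -45.6524048  150.37731012]
time: 4.95
tool_pos: [642.7, -125.0, 238.7]
tool_rot: [0.77, 0.638, -0.001, -0.002]
force: [-0.1, 0.7, -3.7]
opening: 59.0
```

```bash
python3 -m handwheel '[[0,0,0,0,0,0.01,255],[0,0,0,0,0,0.04,255],[0,0,0,0,0,0.08,255],[0,0,0,0,0,0.12,255],[0,0,0,0,0,0.15,255],[0,0,0,0,0,0.17,255],[0,0,0,0,0,0.183,255],[0,0,0,0,0,0.19,255],[0,0,0,0,0,0.191,255]]'
python3 - <<'E'
from h import *
go((645,-125,47.5),79.4)
E
```

```text
time: 5.85
tool_pos: [643.6, -124.6, 48.9]
tool_rot: [0.77, 0.638, -0.0, -0.0]
force: [0.0, -0.9, -2.3]
opening: 58.7
t 5.85 pos [ 643.6 -124.6   48.9] yaw 79.35 tilt -0.01 f [ 0.  -0.9 -2.3] open 58.7 j [-0.36  0.82  1.48  0.    0.84 -1.75]
rot [-0.001 -0.    -0.001] 0.1 shift m [-0.0001  0.0015  0.0014] 2.0
```

```bash
python3 -m handwheel '[[0,0,0,0,0,0.001,255],[0,0,0,0,0,0.002,255],[0,0,0,0,0,0.002,255]]'
```

```text
time: 6.15
tool_pos: [644.4, -125.7, 48.3]
tool_rot: [0.77, 0.638, 0.0, 0.001]
force: [0.2, -0.1, -2.2]
opening: 59.3
```

```bash
python3 -m handwheel '[[0,0,0,0,0,0.001,255],[0,0,0,0,0,0.002,255],[0,0,0,0,0,0.002,255]]'
```

```text
time: 6.45
tool_pos: [644.4, -125.7, 47.6]
tool_rot: [0.77, 0.638, 0.0, 0.001]
force: [-2.2, 1.0, 7.0]
opening: 59.2
```

Contact with the table (+7 N). I release and rise.

```bash
python3 -m handwheel '[[0,0,0,0,0,0,128],[0,0,0,0,0,0,0],[0,0,0,0,0,0,0],[0,0,0,0,0,0,0],[0,0,0,0,0,-0.01,0],[0,0,0,0,0,-0.05,0],[0,0,0,0,0,-0.1,0],[0,0,0,0,0,-0.14,0]]'
python3 - <<'E'
from h import *
im,X=cloud('top'); cv2.imwrite('pics/top1.png',im[:,:,::-1])
print(matpose(im))
v,u=np.mgrid[0:400,0:640]
m=(abs(X[...,0]-519)<60)&(abs(X[...,1]+328)<60)&(X[...,2]>63)&(X[...,2]<85); p=X[m]
print(rect(p),np.nanmedian(p,0))
m=(abs(X[...,0]-500)<110)&(abs(X[...,1]+280)<110)&(X[...,2]>16)&(X[...,2]<85); print(rect(X[m]))
E
```

```text
time: 7.25
tool_pos: [644.4, -125.6, 188.1]
tool_rot: [0.77, 0.638, 0.0, 0.001]
force: [0.3, 0.4, -0.1]
opening: 85.2
((509.00146484375, -298.83343505859375), (154.20474243164062, 191.43663024902344), 20.381057739257812)
[array([ 521. , -328.9]), array([69.2, 13.1]), np.float64(20.0)] [ 519.66528888 -327.6615331    72.90426819]
[array([ 506.4, -289.3]), array([106.2, 161.9]), np.float64(20.5)]
```

View pics/top1.png

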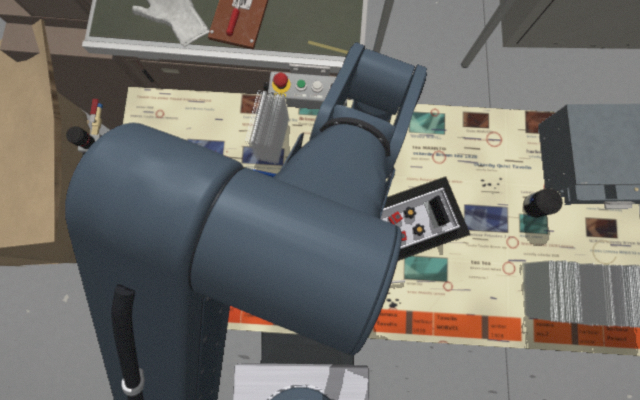

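The arm blocks most of that top view, but the plate is visible at (440,210), unmoved. I move over the plate.

```bash
python3 - <<'E'
from h import *
go((521.5,-329.5,170),110.2)
E
```

```text
t 7.3 pos [ 648.2 -126.8  195.8] yaw 79.32 tilt 0.15 f [ 1.3 -0.6  3. ] open 85.2 j [-0.36  0.63  1.4   0.    1.1  -1.75]
rot [ 0.014  0.007 -0.539] 30.9 shift m [-0.2226 -0.0873  0.0251] 240.0
```

```bash
python3 -m handwheel '[[0,0,-0.1,-0.03,-0.012,0,0],[0,0,-0.2,-0.075,-0.03,0.005,0],[0,0,-0.35,-0.12,-0.047,0.01,0],[0,0,-0.45,-0.165,-0.065,0.015,0],[0,0,-0.539,-0.2,-0.079,0.02,0],[0,0,-0.539,-0.223,-0.087,0.02,0],[0,0,-0.539,-0.223,-0.087,0.02,0],[0,0,-0.539,-0.223,-0.087,0.02,0]]'
python3 - <<'E'
from h import *
im,X=cloud('wrist'); cv2.imwrite('pics/w2.png',im[:,:,::-1])
m=(abs(X[...,0]-519)<60)&(abs(X[...,1]+328)<60)&(X[...,2]>66)&(X[...,2]<85); p=X[m]
print('plate',len(p),rect(p),np.nanmedian(p,0))
m=(abs(X[...,0]-500)<120)&(abs(X[...,1]+280)<120)&(X[...,2]>17)&(X[...,2]<85); print('tray',rect(X[m]))
im2,X=cloud('top'); cv2.imwrite('pics/top2.png',im2[:,:,::-1])
print(matpose(im2))
m=(abs(X[...,0]-500)<110)&(abs(X[...,1]+280)<110)&(X[...,2]>16)&(X[...,2]<35); print(rect(X[m]))
m=(abs(X[...,0]-645)<60)&(abs(X[...,1]+125)<50)&(X[...,2]>64)&(X[...,2]<80); print('jar',m.sum(),rect(X[m]) if m.sum()>5 else 0)
go((521.5,-329.5,52),110.2)
E
```

```text
time: 8.1
tool_pos: [516.8, -328.7, 165.5]
tool_rot: [0.573, 0.82, 0.0, 0.0]
force: [-0.5, -0.1, 0.4]
opening: 85.2
plate 1843 [array([ 520.2, -328.5]), array([68.9, 11.7]), np.float64(20.4)] [ 517.48257623 -329.13597627   73.01935709]
tray [array([ 503.8, -282.4]), array([106.6, 173.7]), np.float64(20.3)]
((434.66436767578125, -339.7208251953125), (17.410919189453125, 217.86912536621094), 49.920684814453125)
[array([0., 0.]), array([0., 0.]), np.float64(0.0)]
jar 0 0
t 8.2 pos [ 517.4 -327.4  165.5] yaw 110.23 tilt -0.01 f [-0.1 -0.3  0.4] open 85.6 j [-0.75  0.61  1.54  0.    0.99 -2.67]
rot [ 0.    -0.     0.001] 0.0 shift m [-0.0034  0.0031  0.1135] 114.0
```

View pics/w2.png

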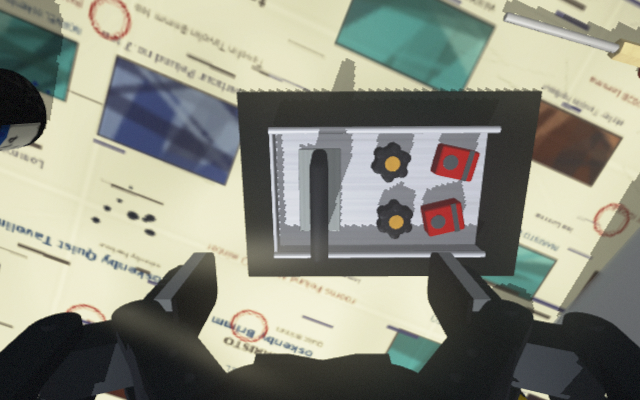

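View pics/top2.png

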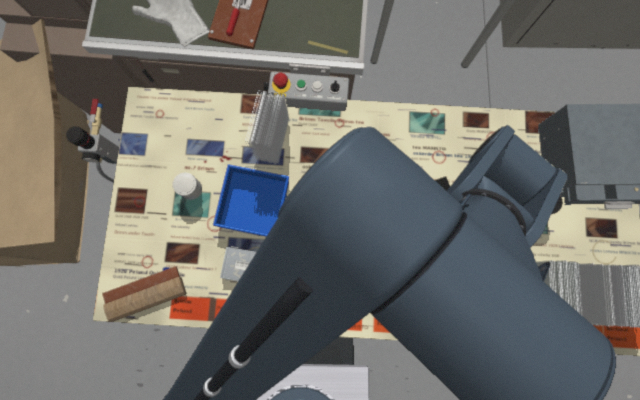

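The wrist view shows the plate at (319,203), the knobs and blocks in the tray, and nothing in the fingers' way. The top view shows the bin empty. I descend onto the plate.

```bash
python3 -m handwheel '[[0,0,0,-0.003,0.0025,0.02,0],[0,0,0,-0.003,0.0025,0.05,0],[0,0,0,-0.003,0.0025,0.08,0],[0,0,0,-0.003,0.0025,0.1,0],[0,0,0,-0.003,0.0025,0.113,0],[0,0,0,-0.003,0.0025,0.113,0]]'
python3 - <<'E'
from h import *
go((520.7,-329,52),110.2)
E
```

```text
time: 8.8
tool_pos: [520.0, -328.5, 50.6]
tool_rot: [0.572, 0.821, 0.0, -0.002]
force: [-0.1, 0.7, -0.3]
opening: 85.4
t 8.8 pos [ 520.  -328.5   50.6] yaw 110.28 tilt -0.19 f [-0.1  0.7 -0.3] open 85.4 j [-0.74  0.78  1.59  0.    0.77 -2.67]
rot [-0.002 -0.003  0.001] 0.2 shift m [-0.0007  0.0005 -0.0014] 2.0
```

```bash
python3 -m handwheel '[[0,0,0,-0.0005,0,-0.001,150],[0,0,0,-0.0005,0,-0.001,255],[0,0,0,-0.0005,0,-0.001,255],[0,0,0,-0.0005,0,-0.001,255],[0,0,0,-0.0005,0,-0.001,255],[0,0,0,-0.0005,0,-0.001,255],[0,0,0,-0.0005,0,-0.001,255]]' 80
python3 - <<'E'
from h import *
go((520.7,-329,52),110.2)
E
```

```text
time: 9.5
tool_pos: [520.5, -330.9, 54.0]
tool_rot: [0.572, 0.82, -0.0, 0.0]
force: [-0.7, 1.1, 5.9]
opening: 10.9
t 9.5 pos [ 520.5 -330.9   54. ] yaw 110.18 tilt 0.02 f [-0.7  1.1  5.9] open 10.9 j [-0.75  0.78  1.58  0.    0.78 -2.67]
rot [ 0.  0. -0.] 0.0 shift m [0.0017 0.0008 0.002 ] 3.0
```

```bash
python3 -m handwheel '[[0,0,0,0,0,-0.003,255],[0,0,0,0,0,-0.01,255],[0,0,0,0,0,-0.025,255],[0,0,0,0,0,-0.045,255],[0,0,0,0,0,-0.068,255],[0,0,0,0,0,-0.092,255],[0,0,0,0,0,-0.115,255],[0,0,0,0,0,-0.135,255],[0,0,0,0,0,-0.15,255],[0,0,0,0,0,-0.158,255]]'
python3 - <<'E'
from h import *
im,d=env.get_image('wrist'); cv2.imwrite('pics/w3.png',im[:,:,::-1])
go((480,-100,250),50)
E
```

```text
time: 10.5
tool_pos: [520.8, -331.1, 213.6]
tool_rot: [0.572, 0.82, -0.0, 0.002]
force: [-0.2, -1.1, -4.1]
opening: 11.4
t 10.55 pos [ 521.1 -331.3  214.2] yaw 110.18 tilt 0.21 f [ 0.1 -1.5 -3.9] open 11.3 j [-0.75  0.55  1.49 -0.    1.09 -2.67]
rot [0.004 0.002 1.05 ] 60.2 shift m [ 0.2312  0.0413 -0.0366] 238.0
```

View pics/w3.png

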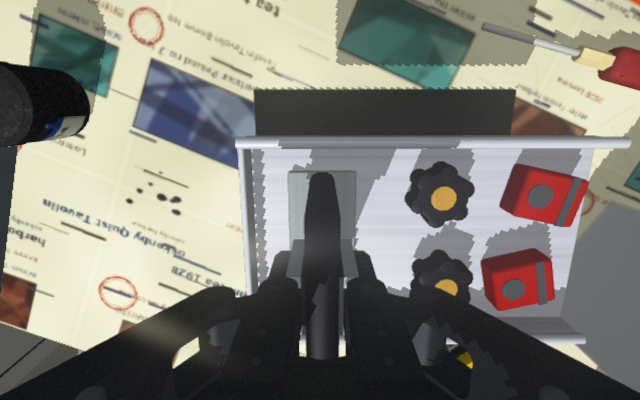

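```bash
python3 -m handwheel '[[0,0,0.03,0.005,0.001,-0.005,255],[0,0,0.1,0.02,0.004,-0.012,255],[0,0,0.2,0.042,0.008,-0.02,255],[0,0,0.32,0.068,0.012,-0.028,255],[0,0,0.44,0.095,0.017,-0.032,255],[0,0,0.56,0.122,0.022,-0.036,255],[0,0,0.68,0.149,0.027,-0.036,255],[0,0,0.8,0.176,0.032,-0.036,255],[0,0,0.92,0.203,0.037,-0.036,255],[0,0,1.04,0.23,0.041,-0.036,255]]'
python3 - <<'E'
from h import *
go((415,115,250),-10.6)
E
```

```text
time: 11.55
tool_pos: [478.6, -99.4, 246.8]
tool_rot: [0.905, 0.425, -0.001, -0.001]
force: [0.2, 0.5, -5.6]
opening: 11.3
t 11.55 pos [478.6 -99.4 246.8] yaw 50.3 tilt 0.03 f [ 0.2  0.5 -5.6] open 11.3 j [-0.43  0.35  1.77 -0.    1.03 -1.31]
rot [-1.000e-03  2.000e-03  1.063e+00] 60.9 shift m [ 0.1244 -0.1859 -0.0029] 224.0
```

```bash
python3 - <<'E'
from h import *
go((436,148,245),-10.5)
E
```

```text
t 11.55 pos [478.6 -99.4 246.8] yaw 50.3 tilt 0.03 f [ 0.2  0.5 -5.6] open 11.3 j [-0.43  0.35  1.77 -0.    1.03 -1.31]
rot [-1.000e-03  2.000e-03  1.061e+00] 60.8 shift m [ 0.1632 -0.1908  0.002 ] 251.0
```

```bash
python3 -m handwheel '[[0,0,0.12,0.018,-0.021,0,255],[0,0,0.24,0.036,-0.042,0,255],[0,0,0.36,0.055,-0.065,0,255],[0,0,0.49,0.075,-0.088,0,255],[0,0,0.62,0.096,-0.112,0,255],[0,0,0.75,0.117,-0.136,0,255],[0,0,0.87,0.136,-0.158,0,255],[0,0,0.97,0.15,-0.176,0,255],[0,0,1.03,0.159,-0.186,0,255],[0,0,1.061,0.163,-0.191,0,255]]'
python3 - <<'E'
from h import *
go((436,148,245),-10.5)
im,X=cloud('top'); cv2.imwrite('pics/top3.png',im[:,:,::-1])
im,d=env.get_image('scene'); cv2.imwrite('pics/sc3.png',im[:,:,::-1])
E
```

```text
time: 12.55
tool_pos: [433.9, 147.8, 246.8]
tool_rot: [0.996, -0.089, -0.001, -0.0]
force: [-0.6, -0.0, -5.2]
opening: 11.2
t 12.55 pos [433.9 147.8 246.8] yaw -10.2 tilt 0.16 f [-0.6 -0.  -5.2] open 11.2 j [0.08 0.31 1.84 0.   1.   0.26]
rot [0.    0.003 0.005] 0.3 shift m [ 0.002  -0.0006  0.0018] 3.0
```

View pics/top3.png

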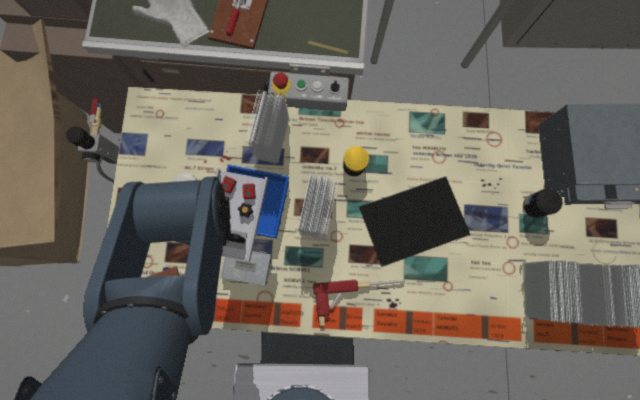

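View pics/sc3.png

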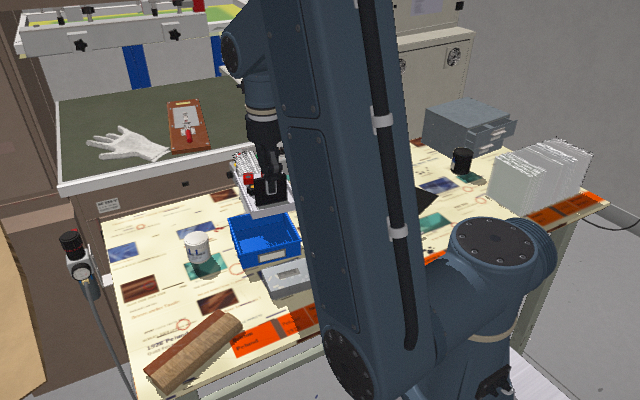

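The top view shows the jar standing at (357,160), the mat bare, the tray level over the bin and all four fittings still aboard. Now I start the tilt, staying below the sliding angle.

```bash
cat >> h.py <<'E'
BIN=np.array([538.8,128.6]); BY=-10.5
def pour(lx,lz,th):
    t=np.radians(th); g=lx-135*np.cos(t)+49*np.sin(t); z=lz+135*np.sin(t)+49*np.cos(t)
    a=np.radians(BY); p=BIN+g*np.array([np.cos(a),np.sin(a)])
    print('target',p.round(1),z.round(1)); go((p[0],p[1],z),BY,th)
E
python3 - <<'E'
from h import *
im=cv2.imread('pics/top3.png')[:,:,::-1]
print(matpose(im))
pour(-25,72,18)
E
```

```text
((501.3132629394531, -277.00164794921875), (156.1625518798828, 240.43345642089844), 19.85357666015625)
target [402.9 153.8] 160.3
t 12.65 pos [434.1 147.2 246.8] yaw -10.1 tilt 0.15 f [ 0.1 -0.4 -5. ] open 11.1 j [0.08 0.31 1.84 0.   1.   0.26]
rot [ 0.001 -0.312  0.007] 17.9 shift m [-0.0317 -0.001   0.0866] 92.0
```

```bash
python3 -m handwheel '[[0,-0.02,0.004,-0.003,-0.001,0.006,255],[0,-0.06,0.007,-0.007,-0.001,0.018,255],[0,-0.11,0.007,-0.012,-0.001,0.032,255],[0,-0.16,0.007,-0.018,-0.001,0.048,255],[0,-0.22,0.007,-0.024,-0.001,0.064,255],[0,-0.27,0.007,-0.028,-0.001,0.077,255],[0,-0.3,0.007,-0.031,-0.001,0.084,255],[0,-0.312,0.007,-0.032,-0.001,0.087,255],[0,-0.312,0.007,-0.032,-0.001,0.087,255]]'
python3 - <<'E'
from h import *
pour(-25,64,40)
im,X=cloud('top'); cv2.imwrite('pics/top4.png',im[150:300,150:350,::-1].repeat(3,0).repeat(3,1))
E
```

```text
time: 13.55
tool_pos: [404.5, 152.8, 159.7]
tool_rot: [0.984, -0.092, -0.155, -0.014]
force: [0.4, -0.2, -5.8]
opening: 11.1
target [443.5 146.3] 188.3
t 13.55 pos [404.5 152.8 159.7] yaw -10.65 tilt 17.92 f [ 0.4 -0.2 -5.8] open 11.1 j [0.05 0.53 1.82 0.08 1.1  0.19]
rot [ 0.    -0.385 -0.003] 22.1 shift m [ 0.0288 -0.0008 -0.0394] 49.0
```

View pics/top4.png

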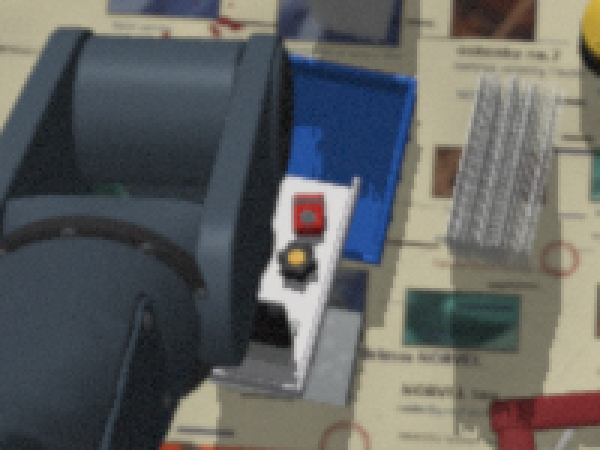

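The lip sits well inside the bin and nothing has slid yet. Now the real tipping.

```bash
python3 -m handwheel '[[0,-0.03,0,0.002,-0.001,-0.003,255],[0,-0.08,0,0.006,-0.001,-0.008,255],[0,-0.13,0,0.01,-0.001,-0.013,255],[0,-0.18,0,0.014,-0.001,-0.018,255],[0,-0.23,0,0.017,-0.001,-0.023,255],[0,-0.28,0,0.021,-0.001,-0.029,255],[0,-0.33,0,0.025,-0.001,-0.034,255],[0,-0.37,-0.003,0.028,-0.001,-0.038,255],[0,-0.385,-0.003,0.029,-0.001,-0.039,255],[0,-0.385,-0.003,0.029,-0.001,-0.039,255]]'
python3 - <<'E'
from h import *
pour(-25,64,48)
im,X=cloud('top'); cv2.imwrite('pics/top5.png',im[150:300,150:350,::-1].repeat(3,0).repeat(3,1))
im,X=cloud('wrist'); cv2.imwrite('pics/w5.png',im[:,:,::-1])
E
```

```text
time: 14.6
tool_pos: [444.0, 146.8, 188.7]
tool_rot: [0.936, -0.086, -0.339, -0.031]
force: [-0.3, 0.1, -2.8]
opening: 11.0
target [461.2 143. ] 197.1
t 14.6 pos [444.  146.8 188.7] yaw -10.42 tilt 39.79 f [-0.3  0.1 -2.8] open 11.0 j [0.01 0.69 1.52 0.12 1.62 0.15]
rot [ 0.    -0.143  0.001] 8.2 shift m [ 0.0081  0.0006 -0.0177] 20.0
```

View pics/top5.png

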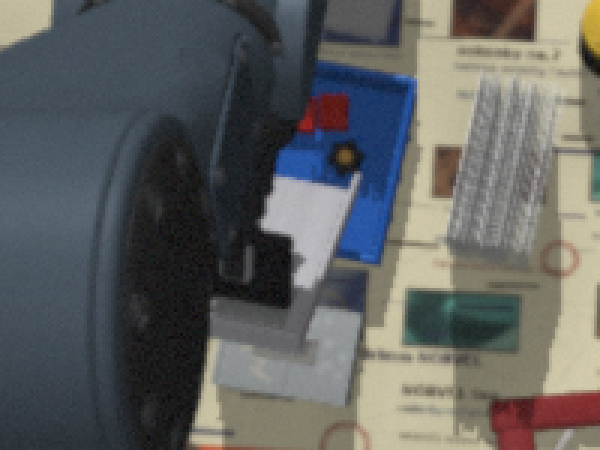

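View pics/w5.png

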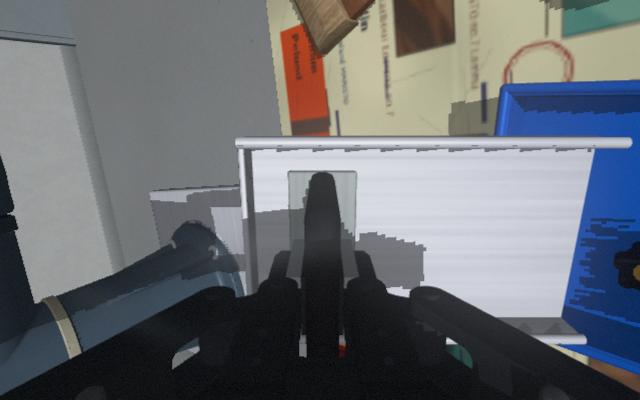

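The tray floor in the wrist view is bare. The top view shows two red blocks and a knob in the bin, with the other knob's area hidden by the arm. I raise and level the tray, then check the bin.

```bash
python3 - <<'E'
from h import *
go((434,148,250),-10.5)
E
```

```text
t 14.7 pos [443.  146.9 188.8] yaw -10.41 tilt 39.87 f [ 0.2  0.3 -3.9] open 10.7 j [0.01 0.69 1.52 0.12 1.62 0.15]
rot [0.    0.696 0.001] 39.9 shift m [-0.0462  0.0005 -0.0411] 62.0
```

```bash
python3 -m handwheel '[[0,0.03,0,-0.006,0,-0.006,255],[0,0.1,0,-0.016,0,-0.014,255],[0,0.2,0,-0.024,0,-0.022,255],[0,0.32,0,-0.031,0,-0.028,255],[0,0.44,0,-0.037,0,-0.033,255],[0,0.56,0,-0.042,0,-0.037,255],[0,0.65,0,-0.045,0,-0.04,255],[0,0.696,0,-0.046,0,-0.041,255],[0,0.696,0,-0.046,0,-0.041,255]]'
python3 - <<'E'
from h import *
go((478,-99,250),50)
E
```

```text
time: 15.6
tool_pos: [431.0, 148.9, 250.6]
tool_rot: [0.996, -0.09, -0.001, -0.0]
force: [-0.1, -0.2, -4.5]
opening: 11.4
t 15.6 pos [431.  148.9 250.6] yaw -10.37 tilt 0.13 f [-0.1 -0.2 -4.5] open 11.4 j [0.09 0.3  1.84 0.   1.01 0.27]
rot [-1.000e-03  2.000e-03 -1.054e+00] 60.4 shift m [0.0908 0.2354 0.0004] 252.0
```

```bash
python3 -m handwheel '[[0,0,-0.06,0.005,0.013,0,255],[0,0,-0.18,0.014,0.035,0,255],[0,0,-0.3,0.024,0.06,0,255],[0,0,-0.43,0.035,0.09,0,255],[0,0,-0.56,0.047,0.12,0,255],[0,0,-0.69,0.059,0.152,0,255],[0,0,-0.82,0.071,0.184,0,255],[0,0,-0.94,0.081,0.21,0,255],[0,0,-1.03,0.088,0.229,0,255],[0,0,-1.054,0.091,0.235,0,255]]'
python3 - <<'E'
from h import *
im,X=cloud('top'); cv2.imwrite('pics/top6.png',im[80:330,100:400,::-1].repeat(2,0).repeat(2,1))
go((520,-329,214),109.86)
E
```

```text
time: 16.6
tool_pos: [481.6, -101.5, 249.5]
tool_rot: [0.907, 0.422, -0.001, -0.001]
force: [0.2, 0.8, -3.8]
opening: 11.1
t 16.65 pos [ 481.9 -101.6  249.4] yaw 49.9 tilt 0.04 f [ 0.1 -1.4 -2.5] open 10.9 j [-0.43  0.35  1.76 -0.    1.04 -1.31]
rot [-1.000e-03  0.000e+00 -1.047e+00] 60.0 shift m [-0.1493  0.1757  0.0353] 233.0
```

View pics/top6.png

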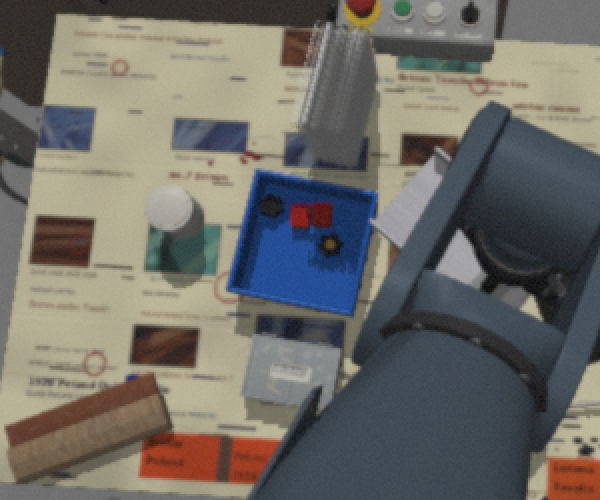

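All four fittings are in the bin: knobs at (270,206) and (330,244), blocks at (300,216) and (322,214). The bystanders look unmoved. I carry the tray back to the mat.

```bash
python3 - <<'E'
from h import *
go((518,-324.3,214),109.86)
E
python3 -m handwheel '[[0,0,-0.06,-0.01,0.012,0,255],[0,0,-0.18,-0.026,0.03,0.004,255],[0,0,-0.3,-0.043,0.05,0.01,255],[0,0,-0.43,-0.062,0.073,0.015,255],[0,0,-0.56,-0.082,0.096,0.02,255],[0,0,-0.69,-0.102,0.12,0.025,255],[0,0,-0.82,-0.122,0.142,0.03,255],[0,0,-0.94,-0.137,0.16,0.035,255],[0,0,-1.03,-0.144,0.169,0.035,255],[0,0,-1.047,-0.147,0.172,0.035,255]]'
python3 - <<'E'
from h import *
go((518,-324.3,68),109.86)
E
```

```text
t 16.65 pos [ 481.9 -101.6  249.4] yaw 49.9 tilt 0.04 f [ 0.1 -1.4 -2.5] open 10.9 j [-0.43  0.35  1.76 -0.    1.04 -1.31]
rot [-1.000e-03  0.000e+00 -1.047e+00] 60.0 shift m [-0.147   0.1711  0.0354] 228.0
time: 17.65
tool_pos: [518.3, -323.3, 213.7]
tool_rot: [0.574, 0.819, 0.0, -0.001]
force: [0.2, -0.3, -4.4]
opening: 11.0
t 17.65 pos [ 518.3 -323.3  213.7] yaw 109.88 tilt -0.12 f [ 0.2 -0.3 -4.4] open 11.0 j [-0.74  0.55  1.5  -0.    1.09 -2.66]
rot [-0.001 -0.002  0.   ] 0.1 shift m [-0.0011 -0.0005  0.1457] 146.0
```

```bash
python3 -m handwheel '[[0,0,0,0,0,0.01,255],[0,0,0,-0.0005,0,0.035,255],[0,0,0,-0.0005,0,0.065,255],[0,0,0,-0.0005,0,0.095,255],[0,0,0,-0.0005,0,0.12,255],[0,0,0,-0.0005,0,0.138,255],[0,0,0,-0.0005,0,0.146,255],[0,0,0,-0.0005,0,0.146,255],[0,0,0,-0.0005,0,0.146,255]]'
python3 - <<'E'
from h import *
im,X=cloud('wrist'); cv2.imwrite('pics/w7.png',im[:,:,::-1])
go((518,-324.3,54),109.86)
im,X=cloud('top'); cv2.imwrite('pics/top7.png',im[150:300,330:530,::-1].repeat(3,0).repeat(3,1))
E
```

```text
time: 18.55
tool_pos: [518.9, -322.6, 68.8]
tool_rot: [0.574, 0.819, -0.0, -0.0]
force: [0.0, 0.4, -3.6]
opening: 11.1
t 18.6 pos [ 519.1 -323.    69.3] yaw 109.93 tilt 0.05 f [ 0.1 -1.1 -3.6] open 10.9 j [-0.74  0.75  1.6  -0.    0.8  -2.66]
rot [0.    0.001 0.001] 0.1 shift m [-0.0008 -0.0015  0.0153] 15.0
```

View pics/w7.png

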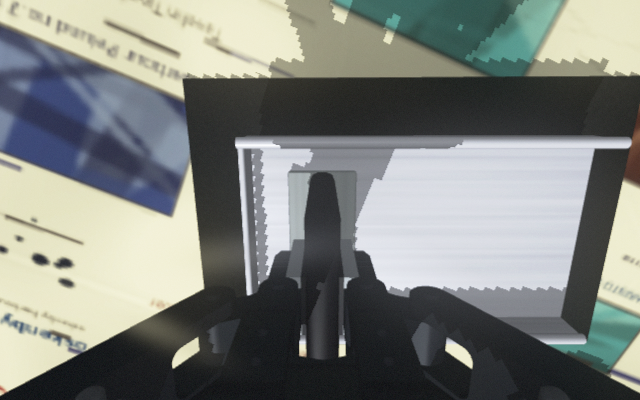

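View pics/top7.png

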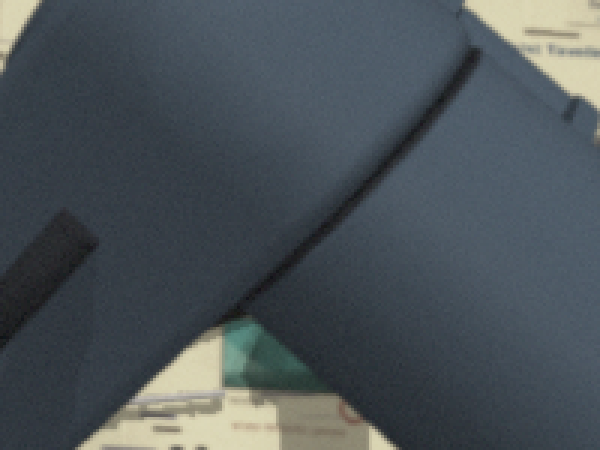

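```bash
python3 - <<'E'
from h import *
import json
c=env.calibration('wrist')
im,X=cloud('wrist')
np.save('pics/w8.npy',X); cv2.imwrite('pics/w8.png',im[:,:,::-1])
a=np.radians(109.86); u=np.array([np.cos(a),np.sin(a)]); w=np.array([-np.sin(a),np.cos(a)])
s=env.state(); p=s['tool_pos'][:2]
# mat edges by pixel at z=2
for nm,px in [('left edge',[[190,130],[196,190],[202,250]]),('far edge',[[184,80],[300,78],[450,77],[600,76]]),('lip edge',[[632,180],[624,210],[612,250]])]:
    P=pix2z('wrist',px,2)[:,:2]-p; print('mat',nm,'along',(P@u).round(1),'lat',(P@w).round(1))
V=cv2.cvtColor(im,cv2.COLOR_RGB2GRAY)
for z0,z1,n in [(-3,6,'table/mat'),(34,50,'walltop'),(16,26,'floor')]:
    m=(X[...,2]>z0)&(X[...,2]<z1)
    if n=='table/mat': m&=(V<70)
    v,uu=np.nonzero(m); P=X[m][:,:2]-p; print(n,m.sum(),'along pct',np.percentile(P@u,[0.5,1,50,99,99.5]).round(1),'lat',np.percentile(P@w,[.5,1,99,99.5]).round(1))
for q in [(130,300),(130,450),(200,610),(255,190),(180,450),(142,300),(142,600)]:
    print(q,im[q],X[q].round(1))
E
```

```text
mat left edge along [-69.6 -69.4 -69.2] lat [ 51.9  18.8 -17.6]
mat far edge along [-70.3 -10.2  67.4 144.9] lat [77.4 78.6 79.3 80. ]
mat lip edge along [174.3 173.8 172.3] lat [ 25.2   7.7 -16.9]
table/mat 41724 along pct [-157.4 -153.9   42.3  173.3  177.3] lat [-92.7 -66.6  87.3 100. ]
walltop 6501 along pct [-36.6 -36.5  33.  134.8 135.7] lat [-52.5 -52.1  52.1  52.1]
floor 42884 along pct [-33.8 -33.5  68.4 134.4 135.1] lat [-49.8 -49.2  51.   51.2]
(130, 300) [44 44 44] [ 473.8 -350.8    1.6]
(130, 450) [47 49 50] [ 446.1 -274.6    0.8]
(200, 610) [58 58 54] [ 450.6 -173.9    2.9]
(255, 190) [240 238 210] [ 566.4 -388.7   -0.9]
(180, 450) [215 219 225] [ 469.7 -270.5   19.3]
(142, 300) [146 148 156] [ 475.1 -347.9   40.5]
(142, 600) [198 202 211] [ 430.2 -223.9   38.2]
```

```bash
python3 - <<'E'
from h import *
im=cv2.imread('pics/w8.png')[:,:,::-1]
g=cv2.GaussianBlur(cv2.cvtColor(np.ascontiguousarray(im),cv2.COLOR_RGB2GRAY),(3,3),0).astype(float)
a=np.radians(109.86); u=np.array([np.cos(a),np.sin(a)]); w=np.array([-np.sin(a),np.cos(a)])
p=env.state()['tool_pos'][:2]
far=[];left=[];lip=[]
for x in list(range(195,260,3))+list(range(380,470,3)): 
    col=g[55:110,x]; i=np.nonzero(col<75)[0]
    if len(i) and i[0]>0: far.append([x,55+i[0]-.5])
for y in range(95,280,4):
    r=g[y,150:235]; j=np.nonzero(r>110)[0]
    if len(j): left.append([150+j[-1]+.5,y])
for y in range(175,300,4):
    r=g[y,585:640]; k=np.nonzero(r<75)[0]
    if len(k) and k[-1]<53: lip.append([585+k[-1]+.5,y])
for n,e in [('far',far),('left',left),('lip',lip)]:
    P=pix2z('wrist',e,2.)[:,:2]-p; A,L=P@u,P@w
    x,y=(A,L) if n=='far' else (L,A)
    f=np.polyfit(x,y,1); r=y-np.polyval(f,x); k=abs(r-np.median(r))<1.5; f=np.polyfit(x[k],y[k],1)
    print(n,k.sum(),len(e),'slope deg',np.degrees(f[0]).round(2),'at ref',np.polyval(f,50 if n=='far' else 0).round(2),'resid',np.std(y[k]-np.polyval(f,x[k])).round(2))
E
```

```text
far 35 48 slope deg 0.74 at ref 79.52 resid 0.12
left 39 47 slope deg -1.37 at ref -69.23 resid 0.39
lip 30 30 slope deg -0.41 at ref 168.78 resid 0.17
```

The wrist view shows an even black margin around the tray. By subpixel edge fits the tray is within about 1 mm and 0.5° of the mat's middle, so I lower it straight down with a 0.3° trim.

```bash
python3 -m handwheel '[[0,0,-0.005,0,0,0.004,255],[0,0,-0.005,0,0,0.008,255],[0,0,-0.005,0,0,0.011,255],[0,0,-0.005,0,0,0.013,255],[0,0,-0.005,0,0,0.014,255],[0,0,-0.005,0,0,0.014,255]]'
```

```text
time: 19.3
tool_pos: [518.5, -322.8, 54.2]
tool_rot: [0.572, 0.82, -0.0, -0.0]
force: [0.4, -0.0, -4.4]
opening: 11.0
```

```bash
python3 -m handwheel '[[0,0,0,0,0,0.0007,255],[0,0,0,0,0,0.0013,255],[0,0,0,0,0,0.0013,255]]'
```

```text
time: 19.6
tool_pos: [518.5, -322.9, 54.0]
tool_rot: [0.572, 0.82, -0.0, -0.0]
force: [-2.7, 2.1, 4.0]
opening: 11.1
```

Contact. I open slowly, then rise straight up.

```bash
python3 -m handwheel '[[0,0,0,0,0,0,200],[0,0,0,0,0,0,120],[0,0,0,0,0,0,0],[0,0,0,0,0,0,0],[0,0,0,0,0,0,0],[0,0,0,0,0,0,0],[0,0,0,0,0,-0.02,0],[0,0,0,0,0,-0.06,0],[0,0,0,0,0,-0.1,0],[0,0,0,0,0,-0.13,0]]'
python3 - <<'E'
from h import *
go((300,-450,300),20)
im,X=cloud('wrist'); cv2.imwrite('pics/w9.png',im[:,:,::-1])
E
```

```text
time: 20.6
tool_pos: [519.0, -323.2, 185.2]
tool_rot: [0.572, 0.82, -0.0, 0.001]
force: [2.1, -0.7, 0.1]
opening: 85.4
t 20.6 pos [ 519.  -323.2  185.2] yaw 110.22 tilt 0.07 f [ 2.1 -0.7  0.1] open 85.4 j [-0.74  0.58  1.53 -0.    1.03 -2.66]
rot [1.000e-03 1.000e-03 1.575e+00] 90.2 shift m [-0.0434 -0.2493 -0.1149] 278.0
```

View pics/w9.png

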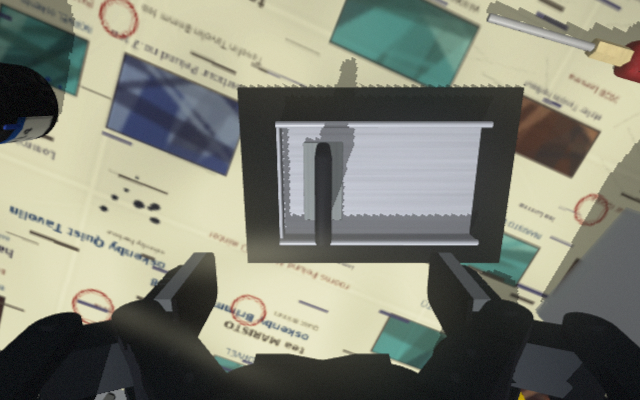

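The tray is down and empty, with an even margin on the mat from (238,87) to (524,263). I retreat to unblock the top camera for a final measurement.

```bash
python3 -m handwheel '[[0,0,0,0,0,-0.04,0],[0,0,0.1,0,0,-0.08,0],[0,0,0.25,-0.004,-0.025,-0.1,0],[0,0,0.4,-0.01,-0.07,-0.11,0],[0,0,0.55,-0.02,-0.115,-0.115,0],[0,0,0.7,-0.028,-0.16,-0.115,0],[0,0,0.85,-0.036,-0.205,-0.115,0],[0,0,1.0,-0.043,-0.249,-0.115,0],[0,0,1.0,-0.043,-0.249,-0.115,0]]'
python3 - <<'E'
from h import *
go((200,-590,290),-20)
E
```

```text
time: 21.55
tool_pos: [295.6, -452.0, 297.9]
tool_rot: [0.897, 0.442, -0.001, -0.0]
force: [-0.2, -0.5, 0.0]
opening: 85.7
t 21.55 pos [ 295.6 -452.   297.9] yaw 52.46 tilt 0.12 f [-0.2 -0.5  0. ] open 85.7 j [-1.2   0.36  1.58 -0.    1.2  -2.11]
rot [-0.     0.003  1.265] 72.5 shift m [-0.1677  0.0083  0.0082] 168.0
```

```bash
python3 -m handwheel '[[0,0,0.14,-0.04,0,0,0],[0,0,0.28,-0.08,0.004,0,0],[0,0,0.42,-0.12,0.008,0,0],[0,0,0.56,-0.15,0.008,0,0],[0,0,0.7,-0.168,0.008,0,0],[0,0,0.7,-0.168,0.008,0,0]]'
python3 - <<'E'
from h import *
im,X=cloud('top'); cv2.imwrite('pics/top9.png',im[:,:,::-1])
print(matpose(im)); Z=X[...,2]
def r(n,cx,cy,h,z0,z1):
    m=(abs(X[...,0]-cx)<h)&(abs(X[...,1]-cy)<h)&(Z>z0)&(Z<z1); print(n,m.sum(),rect(X[m]))
r('traytop',501,-277,115,15,85); r('plate',518,-324,50,60,85); r('jar',644,-125,50,60,80); r('white',575,289,45,55,68); r('case',383,139,70,23,35); r('bA',712,88,80,135,165)
m=(abs(X[...,0]-516)<75)&(abs(X[...,1]+33)<30)&(Z>135)&(Z<165);print('bB',rect(X[m]))
E
```

```text
time: 22.15
tool_pos: [203.9, -589.8, 297.3]
tool_rot: [0.994, 0.111, -0.001, -0.0]
force: [0.8, 1.3, -0.6]
opening: 85.7
((501.4814147949219, -277.2161865234375), (156.83860778808594, 241.3846435546875), 20.068737030029297)
traytop 723 [array([ 502.9, -277.1]), array([106.3, 172.7]), np.float64(20.3)]
plate 184 [array([ 519.1, -322.2]), array([68.6, 13.5]), np.float64(20.2)]
jar 497 [array([ 643.6, -125.8]), array([60. , 59.6]), np.float64(5.8)]
white 445 [array([575.9, 289.4]), array([56.1, 56.5]), np.float64(79.9)]
case 1465 [array([382.9, 139.1]), array([110.7,  81.6]), np.float64(81.5)]
bA 1263 [array([712.5,  89. ]), array([ 62.8, 130.1]), np.float64(78.4)]
bB [array([515. , -33.3]), array([ 58.3, 135.3]), np.float64(88.4)]
```

View pics/top9.png

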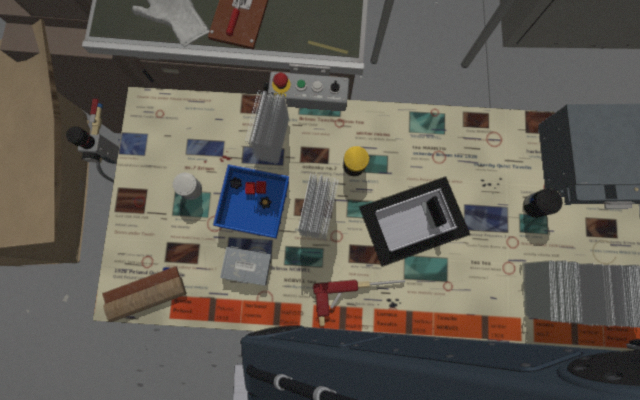

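The tray is within about 1.5 mm and 0.3° of the mat's middle. The jar is upright at (357,160), and the four fittings are in the bin at about (235–267,183–203). The bystanders are in place, so I hand in.

```bash
python3 -c "
from rig import env
print(env.sign_off())"
```

```text
the job is handed in; nothing more can be done
None
```

The job is done and handed in after about 22 s of robot time. The handover reports no verdict.

- **Jar:** I lifted the yellow-lid jar out of the bin and stood it upright on the worktable at about (644, -126) mm, clear of the bin. The final top view shows it upright.
- **Fittings:** I carried the tray level to the bin, came in over the pin case and tipped it 40° with the lip low over the bin. Both knobs and both red blocks are in the bin in the last pictures, and the tray floor was bare.
- **Tray:** It is back flat on the mat and released. It measures about 1.5 mm and 0.3° off the mat's middle in the final top view. An earlier wrist-camera fit of the mat's edges gave up to about 0.7°, or 1.4° on one noisy edge.
- **Bystanders:** The white jar, the pin case and the far block of blanks measured within 1 mm of their starting positions. The final box fit on the right-hand block was noisy: its centre was within about 1 mm, but its angle came out about 10° off. In the picture it looks unmoved, though no clean angle measurement confirms that.

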